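# Seat the sanding drum in its bearing stand

### The arm

A 6-joint arm with a two-finger parallel gripper is mounted at the origin on the work surface. World frame = base frame: x ahead of the robot, y to its left, z up, the work surface at z = 0. Lengths are in m, angles in degrees, forces in N, time in s.
With the tool pointing down it reaches from about 0.3 to 0.875 m from the base axis. Payload 4.2 kg.
Tool frame: the origin (TCP) lies at the very end of the fingers, on their centre line; the grasp point (between the pads) lies robot.grip_depth behind it (robot.grip_depth is the distance from the TCP to the grasp point, in m); z points along the fingers, y is the line along which they close (so a half turn about z gives the same grasp; the last joint's range is limited). The gripper opens to 85 mm and grips with 20 to 120 N. Pads are 22 mm wide; open, the fingers measure 114 mm over their backs; the gripper's body (76 mm by 85 mm) begins 54 mm behind the grasp point. The pads swing forward as they close: fully open they stand 13 mm farther back than shut.
Start: joints at [75.573, 18.312, 89.639, -0, 72.044, -1.146], TCP at [0.132, 0.56, 0.231] pointing down, gripper open.
Joint ranges: [-177.97, 177.97], [-48.28, 115.42], [12.27, 149.76], [-77.06, 257.06], [2.81, 150.46], [-146.56, 146.56]. Speed limits (degrees/s): [147.25, 147.25, 180, 180, 180, 180].

### API

Orientations are given as [roll, pitch, yaw] about the fixed x, y, z axes, in that order (R = Rz(yaw) Ry(pitch) Rx(roll)).
In Python, from bench import robot gives the robot as it stands.
- The arm moves only by the tool drive_tool, never from a script. Its argument "plan" is a list of rows, each a list of 7 numbers: the shift along the tool's x, y, z scaled (see below), then the turn, a rotation vector about the tool's x, y, z scaled (see below), then the finger opening in mm, from 0 to 85.4. A call has 1 to 8 rows; each row is the pose to reach, as a shift and turn from the pose commanded when the call began, along the tool's axes at that moment; what a row does not reach only later rows make up. The controller multiplies each number of a shift by 80 mm and each number of a turn by 45 degrees. A row lasts 1/8 s, in which the tool goes at most 62.5 mm and 10.7 degrees, less where a joint would pass 70% of its speed; a pose out of reach is approached as far as the arm can. A call with a number of a shift or a turn outside -1 to 1 is refused whole. A call with a gripper value outside its range is refused whole. The fingers move at their own pace and stop on an object; "squeeze" is the grip in N (left out, the last holds). Time passes only in rows, so rows that repeat a pose let the fingers close. It gives the time, the measured TCP pose, the force, the opening and the grip force at its end, in the units of the state.
- robot.sense(): the state, without advancing time (a new reading comes with each control period).
- robot.capture(name): name is "side" or "top"; returns the picture (384x512x3 uint8, red, green, blue); there is no depth.
- robot.camera_params(name): a dict with "fovy" (degrees; the focal length in pixels is half the picture's height over the tangent of half this angle, whatever the lens; pixels are square), "cx", "cy" (the principal point, pixels), "xyz" and "rotation" of the camera in the world. Camera axes: x right, y down, z forward; pixel columns grow to the right and rows downward; lengths in m; the calibration is good to about 2 mm. A picture is of the moment at which its call begins. camera_params takes no time and is no camera call.
- robot.sign_off(): hands the job in; it is judged then, once.
The state is a dict: "clock": time; "joints": joint angles; "qd": joint speeds; "joint_torque": joint torques, N m; "ee_pos": TCP position; "orientation": TCP orientation; "force": force on the tool from outside, world axes, zero at the start; "wrist_torque": the same for the moment, N m; "grip_width": opening from 0.0 (shut) to 1.0 (fully open); "gripper_force": force on a finger pad.
Only numpy, scipy, OpenCV 4.12 (cv2) and the standard library are available. Lean on these libraries where they do the work, as an engineer would, in place of code of your own. Each camera call takes 0.05 s, during which the arm holds its last target. There are 200 camera calls.

### The job

Fit the sanding drum with the longer axle to the red-based stand: take it from its plywood rest and lower it from above so that its axle enters both open slots, about midway between the two plates. Keep hold of it until both ends are at the bottom of their slots, then let go, leaving it level and fully home. Leave the other, short-axled drum lying in its rest.

Things in the scene. Friction and masses are not known exactly. Their poses are not given: they have to be found in the camera images.
- long_drum: The drum to fit: cork-faced cylinder 40 mm across, 70 mm long, on a plain steel axle 10 mm thick and 176 mm long (53 mm out at each end), 0.2 to 0.45 kg. Origin at its centre, y along the axle, ends alike. It starts in a low plywood rest, axle 40 mm above the table, 10 mm of air under the drum; the rest's two notched saddles (44 mm high, 42 to 50 mm either side of centre) let it lift straight up.
- short_drum: The drum to leave alone: the same cork-faced drum, 40 mm across and 70 mm long, but its steel axle is only 110 mm long (20 mm out at each end), too short for the stand. Origin at its centre, y along the axle. It lies in an identical rest.
- stand: Bearing stand, fixed to the table: red base 100 x 164 x 12 mm, two upright bare-metal plates 77 mm high, 70 mm wide in x, 12 mm thick (58 to 70 mm either side of centre in y). Each has a slot open at the top: 40 mm wide at the mouth, narrowing to 14 mm at 57 mm above the table, then straight down to a flat floor at 45 mm. Origin under the base's centre; y from plate to plate, z up.
- stand_seat (a point): Where the drum's centre lies when fully home: midway between the stand's plates, 50 mm above the table. x across the slots, y along the seated axle, z up. Either end of the drum may go to either plate.
Mind the look-alikes: they are no part of the job. What is shaped like the long_drum but blue or purple is not meant.

How it is judged:
By the outcome, as a careful person would: the job done as asked, in the order asked, and still so for the second after the job is handed in, with the robot touching nothing.
It also fails if it takes over 42 s, if anything falls off the work surface, if the arm or the gripper's body presses on something with over 40 N, if the wrist force passes 120 N, or if a joint passes its speed limit or range.

## Working session

There is one attempt and no reset: what is moved stays moved. The work goes in short steps, Python scripts to look and compute and a tool call to move; the robot and the scene stay as the last step left them, time stands still between calls to the robot, and variables do not carry over. Pictures are saved under pics/ and viewed, at most 10 in all, crops included, and the job is handed in when it is done.

Besides the shell and the picture viewer there is one more tool, called as name(argument=value, ...) on one line, values as JSON. drive_tool: Moves the arm, as the interface text tells. Shifts and turns lie within -1 to 1; 1 stands for 80 mm of shift or 45 degrees of turn. Its arguments: {"type":"object","properties":{"plan":{"type":"array","items":{"type":"array","items":{"type":"number"}}},"squeeze":{"type":"number"}},"required":["plan"]}

```bash
mkdir -p pics
python3 - <<'E'
from bench import robot
import cv2
for n in("top","side"):
    cv2.imwrite(f"pics/{n}0.png",cv2.cvtColor(robot.capture(n),cv2.COLOR_RGB2BGR)); print(n,robot.camera_params(n))
print(robot.sense(),robot.grip_depth)
E
```

```text
top {'fovy': 46.08320299170246, 'cx': 252.82605167714823, 'cy': 199.48236180624238, 'xyz': array([ 0.39670772, -0.05286215,  0.99176853]), 'rotation': array([-176.11630931,    0.4511449 ,  -88.89428307])}
side {'fovy': 53.74932758236653, 'cx': 253.8499920295754, 'cy': 187.1923923834633, 'xyz': array([ 0.4349749 , -0.68059911,  0.60339196]), 'rotation': array([-130.60643198,   -0.64292568,   -4.67655032])}
{'clock': 0.1, 'joints': array([ 7.55760422e+01,  1.83468641e+01,  8.97006490e+01, -1.86447891e-03,
        7.20450376e+01, -1.14739269e+00]), 'qd': array([-0.03977153, -0.05725771, -0.16842881, -0.01267076,  0.01572104,
       -0.00505168]), 'joint_torque': array([-1.05059768e-03, -4.16411090e+01, -2.34703892e+01, -9.22897198e-05,
        4.90069142e-03, -9.62695907e-06]), 'ee_pos': array([0.13196273, 0.55919775, 0.23056916]), 'orientation': array([-1.79907432e+02, -8.08850960e-05,  1.66724011e+02]), 'force': array([-0.05413837,  0.44223573, -0.08060591]), 'wrist_torque': array([0.00202865, 0.02905007, 0.03186113]), 'gripper_force': 0.0, 'grip_width': 1.0028937599849734} 0.0187
```

View pics/top0.png

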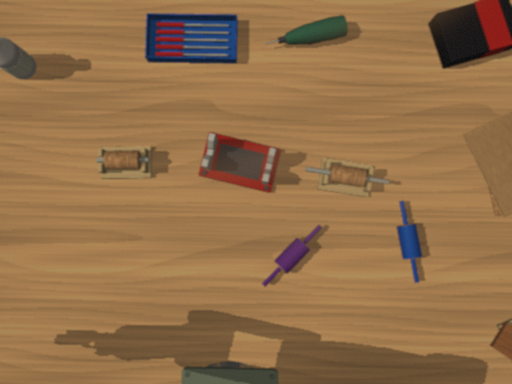

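View pics/side0.png

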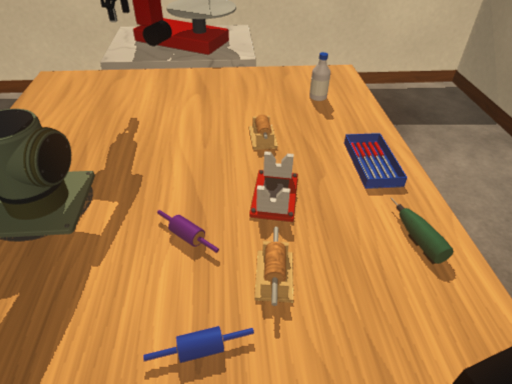

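Top view: the long drum lies at about (348,176), with axle ends at (307,170) and (399,182). The stand is at about (240,162) and the short drum at (122,160). In the side view the long drum is at (275,262) and the stand at (275,190). I'll zoom in on both for exact points.

```bash
cat > h.py <<'E'
import numpy as np,cv2
from scipy.spatial.transform import Rotation as R
from bench import robot
def cam(n):
    p=robot.camera_params(n); f=192/np.tan(np.radians(p['fovy']/2))
    return f,p['cx'],p['cy'],np.array(p['xyz']),R.from_euler('xyz',p['rotation'],degrees=True).as_matrix()
def proj(n,P):
    f,cx,cy,t,M=cam(n); q=(np.atleast_2d(P)-t)@M
    return q[:,:2]/q[:,2:]*f+[cx,cy]
def unproj(n,uv,z):
    f,cx,cy,t,M=cam(n); uv=np.atleast_2d(uv)
    d=np.c_[(uv-[cx,cy])/f,np.ones(len(uv))]@M.T
    return t+d*((z-t[2])/d[:,2])[:,None]
E
python3 - <<'E'
from h import *
a=cv2.imread('pics/top0.png')[125:205,190:410]; b=cv2.imread('pics/side0.png')[145:310,235:315]
a=cv2.resize(a,None,fx=3.6,fy=3.6,interpolation=cv2.INTER_CUBIC)
cv2.imwrite('pics/ta.png',a)
cv2.imwrite('pics/sb.png',cv2.resize(np.hstack([b[:82],b[82:164]]),None,fx=5,fy=5,interpolation=cv2.INTER_CUBIC))
print(unproj('top',[[307,169.5],[399,182]],.04),unproj('side',[[276,229],[275,300]],.04))
im=cv2.imread('pics/top0.png').astype(int)
m=((im[...,2]>110)&(im[...,1]<70)&(im[...,0]<70)).astype(np.uint8); m[:,:190]=0;m[:,295:]=0;m[:125]=0;m[200:]=0
r=cv2.minAreaRect(cv2.findNonZero(m)); bx=cv2.boxPoints(r); print(r,bx); w=unproj('top',bx,.012);print(w,w.mean(0))
E
```

```text
[[ 0.52704584 -0.15777315  0.04      ]
 [ 0.50398979 -0.35230136  0.04      ]] [[ 0.52902799 -0.15887724  0.04      ]
 [ 0.50669202 -0.32171066  0.04      ]]
((239.801025390625, 161.76239013671875), (73.97804260253906, 44.749229431152344), 13.671307563781738) [[198.57172 174.76067]
 [209.14825 131.27928]
 [281.03033 148.76411]
 [270.4538  192.2455 ]]
[[ 0.51498609  0.07574726  0.012     ]
 [ 0.61160708  0.05510331  0.012     ]
 [ 0.57558807 -0.10350654  0.012     ]
 [ 0.47957191 -0.08193426  0.012     ]] [ 0.54543829 -0.01364756  0.012     ]
```

View pics/ta.png

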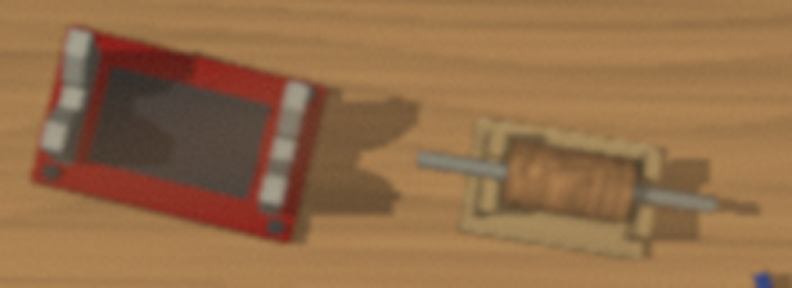

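View pics/sb.png

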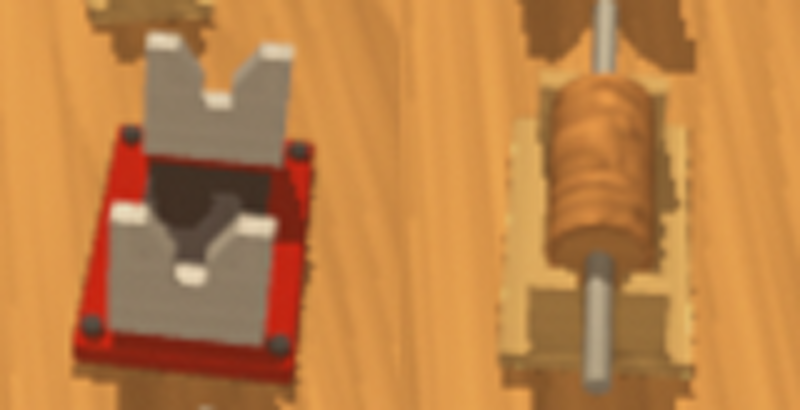

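Zoomed in, the axle ends, prong tops and slot floors are clear. In the top crop the axle ends are at (418,158) and (716,205); what lies past the right end is shadow. I'll fit the poses to both views.

```bash
cat > fit.py <<'E'
from h import *
from scipy.optimize import least_squares
T=lambda p:(np.array(p)+.5)/3.6-.5+[190,125]
S=lambda p:(np.array(p)+.5)/5-.5+[235,145]
pr=[(27.5,64,77),(0,64,45),(-27.5,64,77),(27.5,-64,77),(0,-64,45),(-27.5,-64,77)]
st=np.array(pr)/1e3
bt=np.array([(50,82,12),(-50,82,12),(50,-82,12),(-50,-82,12)])/1e3
dr=np.array([(0,88,40),(0,-88,40)])/1e3
obs={'stand':{'top':(np.r_[st,bt],T([(80,42),(71,100),(55,137),(297,97),(284,150),(273,190),(72,26),(31,181),(328,89),(293,242)])),
 'side':(st,S([(277,52),(218,100),(163,42),(257,227),(191,274),(129,213)]))},
'drum':{'top':(dr,T([(418,158),(716,205)])),'side':(dr,S([(605-400,410-5),(597-400,385+410)]))}}
obs['drum']['side'][1][0]=[276.2,229]
def model(q,P):
    c,s=np.cos(q[2]),np.sin(q[2]); return np.c_[P[:,0]*c-P[:,1]*s+q[0],P[:,0]*s+P[:,1]*c+q[1],P[:,2]]
for o,x0 in(('stand',(.545,-.013,.2)),('drum',(.515,-.25,-.1))):
    for cs in(['top'],['side'],['top','side']):
        r=least_squares(lambda q:np.concatenate([(proj(c,model(q,obs[o][c][0]))-obs[o][c][1]).ravel() for c in cs]),x0,x_scale=.1,loss='soft_l1')
        print(o,cs,r.x[:2].round(4),np.degrees(r.x[2]).round(2));print(r.fun.round(1))
E
python3 fit.py
```

```text
stand ['top'] [ 0.5451 -0.0136] -12.69
[-0.3  0.5  0.5 -0.1  0.  -0.1  0.  -0.2  0.   0.3  0.3 -0.  -0.6 -0.7
 -0.4  0.1  0.8 -0.7 -0.3  0.9]
stand ['side'] [ 0.5458 -0.014 ] -12.73
[ 0.2 -0.1 -0.2 -0.   0.  -0.2  0.1 -0.1 -0.2  0.3  0.   0.1]
stand ['top', 'side'] [ 0.5454 -0.0137] -12.68
[-0.3  0.3  0.5 -0.2  0.1 -0.2  0.1 -0.3  0.1  0.1  0.4 -0.2 -0.6 -0.8
 -0.4 -0.   0.8 -0.9 -0.2  0.8  0.  -0.2 -0.4 -0.1 -0.2 -0.2 -0.  -0.2
 -0.4  0.2 -0.2  0. ]
drum ['top'] [ 0.5168 -0.2427] -8.0
[ 0.2  0.  -0.2 -0. ]
drum ['side'] [ 0.517  -0.2426] -8.49
[ 0.  -1.2 -0.   0.6]
drum ['top', 'side'] [ 0.5168 -0.2426] -8.28
[ 0.2 -0.2 -0.2  0.1 -0.2 -1.2  0.1  0.7]
```

drive_tool(plan=[[-1,-1,0,0,0,0,85],[-1,-1,0,0,0,0,85],[-1,-1,0,0,0,0,85]])

```text
clock: 0.48
ee_pos: [0.1925, 0.4608, 0.2312]
orientation: [-179.9, 0.0, 166.5]
force: [0.4, 1.4, 0.3]
grip_width: 0.996
gripper_force: 0.0
```

drive_tool(plan=[[-1,-1,0,0,0,0,85],[-1,-1,0,0,0,0,85]])

```text
clock: 0.72
ee_pos: [0.2514, 0.3667, 0.2311]
orientation: [180.0, -0.0, 166.8]
force: [0.6, 0.3, 0.3]
grip_width: 0.997
gripper_force: 0.0
```

drive_tool(plan=[[-1,-1,0,0,0,0,85],[-1,-1,0,0,0,0,85]])

```text
clock: 0.98
ee_pos: [0.3113, 0.2701, 0.2314]
orientation: [180.0, 0.0, 166.8]
force: [0.7, 1.3, -0.0]
grip_width: 0.992
gripper_force: 0.0
```

drive_tool(plan=[[-1,-1,0,0,0,0,85],[-1,-1,0,0,0,0,85]])

```text
clock: 1.23
ee_pos: [0.3712, 0.1738, 0.2314]
orientation: [179.9, 0.0, 166.7]
force: [0.5, 0.2, -0.6]
grip_width: 0.995
gripper_force: 0.0
```

drive_tool(plan=[[-1,-1,0,0,0,0,85],[-1,-1,0,0,0,0,85]])

```text
clock: 1.48
ee_pos: [0.431, 0.0773, 0.2313]
orientation: [179.9, 0.0, 166.7]
force: [-0.4, 0.5, -0.3]
grip_width: 0.998
gripper_force: 0.0
```

drive_tool(plan=[[-1,-1,0,0,0,0,85],[-1,-1,0,0,0,0,85]])

```text
clock: 1.72
ee_pos: [0.4907, -0.0191, 0.2311]
orientation: [180.0, 0.0, 166.7]
force: [0.7, 0.5, 0.5]
grip_width: 0.991
gripper_force: 0.0
```

drive_tool(plan=[[-1,-1,0,0,0,0,85],[-1,-1,0,0,0,0,85],[-1,-1,0,0,0,0,85]])

```text
clock: 2.1
ee_pos: [0.5506, -0.1161, 0.2302]
orientation: [180.0, 0.0, 166.5]
force: [-1.0, 0.6, -0.5]
grip_width: 0.996
gripper_force: 0.0
```

drive_tool(plan=[[0,-1,0,0,0,0.47,85],[0,-1,0,0,0,0.94,85],[0,-1,0,0,0,0.94,85],[0,-1,0,0,0,0.94,85],[0,-1,0,0,0,0.94,85],[0,-1,0,0,0,0.94,85]])

```text
clock: 2.85
ee_pos: [0.5302, -0.1909, 0.2312]
orientation: [180.0, -0.0, 124.6]
force: [-0.1, -0.1, -0.2]
grip_width: 0.998
gripper_force: 0.0
```

drive_tool(plan=[[-0.44,-0.5,0,0,0,0.47,85],[-0.44,-0.5,0.5,0,0,0.945,85],[-0.44,-0.5,1,0,0,0.945,85],[-0.44,-0.5,1,0,0,0.945,85],[-0.44,-0.5,1,0,0,0.945,85],[-0.44,-0.5,1,0,0,0.945,85],[-0.44,-0.5,1,0,0,0.945,85]])

```text
clock: 3.72
ee_pos: [0.5173, -0.2435, 0.1519]
orientation: [179.9, 0.0, 82.0]
force: [0.3, -0.5, 1.0]
grip_width: 0.996
gripper_force: 0.0
```

Run:
```python
from h import *
s=robot.sense();print(s['ee_pos'],s['orientation'],s['joints'])
y=np.radians(s['orientation'][2]);d=np.array([.517,-.2427])-s['ee_pos'][:2]
print('tool shift',d@[np.cos(y),np.sin(y)]/.08,d@[np.sin(y),-np.cos(y)]/.08,'dyaw',(81.8-s['orientation'][2]))
a=cv2.cvtColor(robot.capture('top'),cv2.COLOR_RGB2BGR)[110:240,270:430];b=cv2.cvtColor(robot.capture('side'),cv2.COLOR_RGB2BGR)[190:320,200:360]
cv2.imwrite('pics/p1.png',cv2.resize(np.hstack([a,b]),None,fx=2.5,fy=2.5,interpolation=cv2.INTER_CUBIC))
```

```text
[ 0.51734867 -0.2435133   0.15190685] [1.79930416e+02 1.55829246e-02 8.20083827e+01] [-2.63625146e+01  2.14742703e+01  9.69757063e+01  8.12827674e-03
  6.14790746e+01 -1.83747834e+01]
tool shift 0.00946161997698331 -0.005729462925857246 dyaw -0.20838268262168924
```

View pics/p1.png

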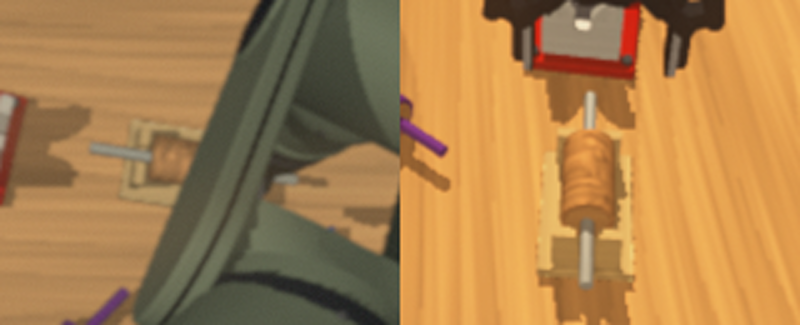

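The gripper is directly above the long drum, with the fingers straddling the axle direction (fingertips at (530,60) and (672,70), drum at (588,175)). I'll descend.

drive_tool(plan=[[0,0,0.5,0,0,0,85],[0,0,1,0,0,0,85],[0,0,1,0,0,0,85]])

```text
clock: 4.2
ee_pos: [0.515, -0.2425, 0.0689]
orientation: [-179.6, -0.1, 81.9]
force: [-0.3, 0.4, -0.2]
grip_width: 0.997
gripper_force: 0.0
```

drive_tool(plan=[[0,0,0.2,0,0,0,85],[0,0,0.4,0,0,0,85],[0,0,0.5,0,0,0,85],[0,0,0.6,0,0,0,85],[0,0,0.64,0,0,0,85],[0,0,0.64,0,0,0,85]])

```text
clock: 4.95
ee_pos: [0.517, -0.2435, 0.02]
orientation: [-180.0, -0.0, 81.9]
force: [0.0, -0.1, -0.6]
grip_width: 0.996
gripper_force: 0.0
```

Closing.

drive_tool(plan=[[0,0,0,0,0,0,70],[0,0,0,0,0,0,55],[0,0,0,0,0,0,45],[0,0,0,0,0,0,36],[0,0,0,0,0,0,30],[0,0,0,0,0,0,30],[0,0,0,0,0,0,30],[0,0,0,0,0,0,30]], squeeze=50)

```text
clock: 5.95
ee_pos: [0.5176, -0.2437, 0.0204]
orientation: [179.9, 0.0, 81.9]
force: [1.1, 0.6, 3.1]
grip_width: 0.455
gripper_force: 50.1
```

drive_tool(plan=[[0,0,0,0,0,0,30],[0,0,0,0,0,0,30],[0,0,0,0,0,0,30]])

```text
clock: 6.32
ee_pos: [0.5176, -0.2437, 0.0204]
orientation: [179.9, 0.0, 81.9]
force: [2.4, -0.5, 4.9]
grip_width: 0.449
gripper_force: 50.2
```

drive_tool(plan=[[0,0,-0.1,0,0,0,30],[0,0,-0.3,0,0,0,30],[0,0,-0.6,0,0,0,30],[0,0,-1,0,0,0,30],[0,0,-1,0,0,0,30]])

```text
clock: 6.95
ee_pos: [0.518, -0.2441, 0.1026]
orientation: [179.7, 0.1, 81.9]
force: [0.0, 0.0, -2.9]
grip_width: 0.45
gripper_force: 50.8
```

drive_tool(plan=[[0,0,-0.4,0,0,0,30],[0,0,-0.8,0,0,0,30],[0,0,-0.8,0,0,0,30],[0,0,-0.8,0,0,0,30]])

```text
clock: 7.45
ee_pos: [0.5157, -0.2429, 0.162]
orientation: [-179.8, -0.1, 81.9]
force: [-0.3, 0.1, -3.3]
grip_width: 0.454
gripper_force: 51.3
```

Run:
```python
from h import *
s=robot.sense();print(s['ee_pos'],s['orientation'],s['force'],s['gripper_force'],s['grip_width'])
a=cv2.cvtColor(robot.capture('side'),cv2.COLOR_RGB2BGR)
cv2.imwrite('pics/s2.png',a)
cv2.imwrite('pics/p2.png',cv2.resize(a[120:320,190:370],None,fx=3,fy=3,interpolation=cv2.INTER_CUBIC))
```

```text
[ 0.51568672 -0.24290482  0.1620082 ] [-1.79783915e+02 -7.64760275e-02  8.18934791e+01] [-0.28830586  0.12121959 -3.29111326] 51.30862891674042 0.4537387509766419
```

View pics/p2.png

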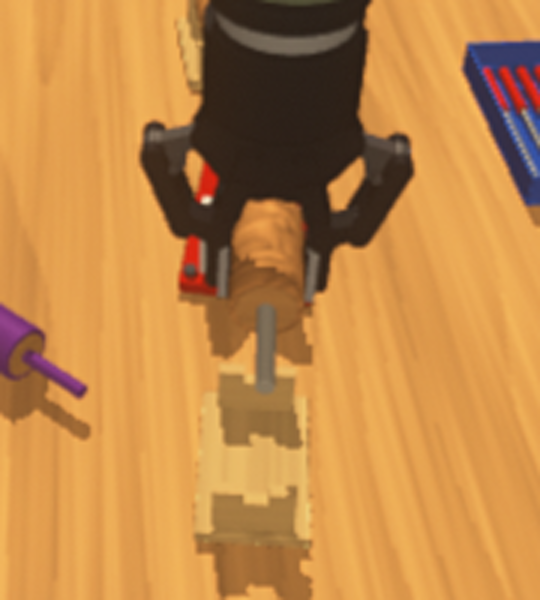

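The long drum is held, hanging level (axle end at (265,385) in the crop), and its rest is empty. I'll check the tilt numerically, then carry it over.

Run:
```python
from h import *
y=np.radians(81.9);a=np.array([np.cos(y),np.sin(y),0]);c=np.array([.5165,-.2432,.1825])
print(proj('side',[c-.088*a,c-.088*a+[0,0,.003],c-.035*a]),'obs end',[265/3+190,386/3+120],[266/3+190,308/3+120])
```

```text
[[278.67281741 249.21015692]
 [278.78585359 247.84054756]
 [279.01783915 222.60861887]] obs end [278.3333333333333, 248.66666666666666] [278.6666666666667, 222.66666666666669]
```

drive_tool(plan=[[0.3,-0.02,0,0,0,0,30],[0.7,-0.02,0,0,0,0,30],[0.965,-0.02,0,0,0,0,30],[0.965,-0.02,0,0,0,0,30]])

```text
clock: 8.0
ee_pos: [0.526, -0.1656, 0.1631]
orientation: [-179.9, -0.0, 82.0]
force: [0.2, -0.3, -2.8]
grip_width: 0.453
gripper_force: 51.3
```

drive_tool(plan=[[0.3,-0.02,0,0,0,0,30],[0.7,-0.02,0,0,0,0,30],[0.965,-0.02,0,0,0,0,30],[0.965,-0.02,0,0,0,0,30]])

```text
clock: 8.5
ee_pos: [0.5356, -0.0899, 0.1637]
orientation: [-180.0, 0.0, 82.0]
force: [0.5, -0.6, -2.5]
grip_width: 0.453
gripper_force: 51.3
```

drive_tool(plan=[[0.3,-0.02,0,0,0,0.05,30],[0.7,-0.02,0,0,0,0.1,30],[0.965,-0.02,0,0,0,0.1,30],[0.965,-0.02,0,0,0,0.102,30],[0.965,-0.02,0,0,0,0.102,30],[0.965,-0.02,0,0,0,0.102,30],[0.965,-0.02,0,0,0,0.102,30]])

```text
clock: 9.38
ee_pos: [0.5448, -0.0143, 0.1641]
orientation: [-180.0, 0.0, 77.2]
force: [0.1, 0.3, -2.4]
grip_width: 0.454
gripper_force: 51.3
```

drive_tool(plan=[[0,0,0.3,0,0,0,30],[0,0,0.7,0,0,0,30],[0,0,1,0,0,0,30],[0,0,1,0,0,0,30],[0,0,1,0,0,0,30]])

```text
clock: 10.0
ee_pos: [0.5458, -0.0138, 0.085]
orientation: [179.9, -0.0, 77.3]
force: [0.2, -0.4, -2.2]
grip_width: 0.456
gripper_force: 51.1
```

Run:
```python
from h import *
s=robot.sense();print(s['ee_pos'],s['orientation'],s['force'])
a=cv2.cvtColor(robot.capture('top'),cv2.COLOR_RGB2BGR)[105:215,170:300];b=cv2.cvtColor(robot.capture('side'),cv2.COLOR_RGB2BGR)[125:235,225:325]
cv2.imwrite('pics/p3.png',cv2.resize(np.hstack([a,b]),None,fx=3.4,fy=3.4,interpolation=cv2.INTER_CUBIC))
y=np.radians(77.2);ax=np.array([np.cos(y),np.sin(y),0]);c=np.array([*s['ee_pos'][:2],s['ee_pos'][2]+.0197])
g=lambda uv,o,k:((uv-o+.5)*3.4-.5+[k,0]).round(0)
P=[c-.088*ax,c+.088*ax]
print(g(proj('top',P),[170,105],0),g(proj('side',P),[225,125],442))
```

```text
[ 0.54576033 -0.01380193  0.08504335] [ 1.79895933e+02 -1.91013505e-02  7.72927364e+01] [ 0.17582332 -0.43535326 -2.21024286]
[[379. 205.]
 [ 87. 134.]] [[605. 208.]
 [631.  47.]]
```

View pics/p3.png

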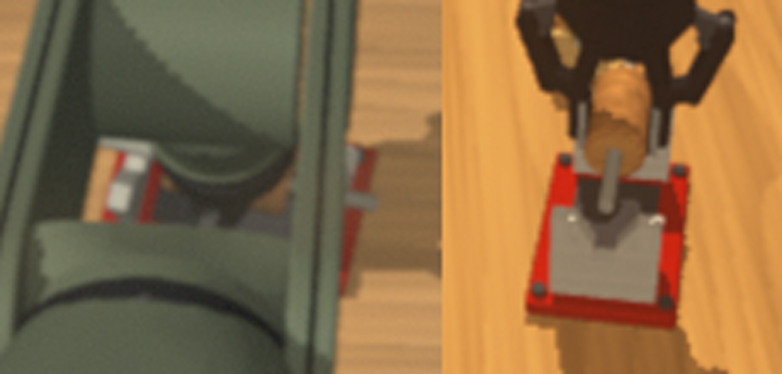

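The axle is level and lined up over the slots: its near end is at (606,207) in the side crop, where (605,208) was predicted. I'll lower it in steps and watch the force.

drive_tool(plan=[[0,0,0.2,0,0,0,30],[0,0,0.35,0,0,0,30],[0,0,0.5,0,0,0,30],[0,0,0.5,0,0,0,30],[0,0,0.5,0,0,0,30]])

```text
clock: 10.72
ee_pos: [0.5451, -0.0136, 0.0441]
orientation: [180.0, -0.0, 77.3]
force: [0.8, 0.6, -3.0]
grip_width: 0.451
gripper_force: 51.2
```

drive_tool(plan=[[0,0,0.03,0,0,0,30],[0,0,0.06,0,0,0,30],[0,0,0.09,0,0,0,30],[0,0,0.12,0,0,0,30],[0,0,0.12,0,0,0,30]])

```text
clock: 11.35
ee_pos: [0.5447, -0.0136, 0.0342]
orientation: [-180.0, -0.0, 77.3]
force: [0.9, 0.3, -2.4]
grip_width: 0.452
gripper_force: 51.2
```

drive_tool(plan=[[0,0,0.015,0,0,0,30],[0,0,0.03,0,0,0,30],[0,0,0.04,0,0,0,30],[0,0,0.04,0,0,0,30]])

```text
clock: 11.85
ee_pos: [0.5448, -0.0136, 0.0312]
orientation: [-180.0, -0.0, 77.3]
force: [-0.2, -0.7, -3.6]
grip_width: 0.452
gripper_force: 51.2
```

drive_tool(plan=[[0,0,0.006,0,0,0,30],[0,0,0.012,0,0,0,30],[0,0,0.012,0,0,0,30]])

```text
clock: 12.22
ee_pos: [0.5449, -0.0136, 0.0306]
orientation: [180.0, -0.0, 77.3]
force: [-1.5, -0.4, -0.2]
grip_width: 0.448
gripper_force: 51.4
```

Contact is starting. I'll press on slightly to be sure both ends are down.

drive_tool(plan=[[0,0,0.006,0,0,0,30],[0,0,0.012,0,0,0,30],[0,0,0.012,0,0,0,30]])

```text
clock: 12.6
ee_pos: [0.545, -0.0136, 0.0305]
orientation: [180.0, -0.0, 77.3]
force: [-2.6, 0.3, 6.8]
grip_width: 0.448
gripper_force: 52.2
```

Run:
```python
from h import *
s=robot.sense();print(s['ee_pos'],s['orientation'],s['force'],s['wrist_torque'])
b=cv2.cvtColor(robot.capture('side'),cv2.COLOR_RGB2BGR)[125:235,225:325]
cv2.imwrite('pics/p4.png',cv2.resize(b,None,fx=5,fy=5,interpolation=cv2.INTER_CUBIC))
```

```text
[ 0.54503222 -0.01357571  0.03046027] [ 1.79959937e+02 -1.22788660e-02  7.73033667e+01] [-2.6374664   0.29459928  6.807894  ] [-0.07087861  0.43208827 -0.01505803]
```

View pics/p4.png

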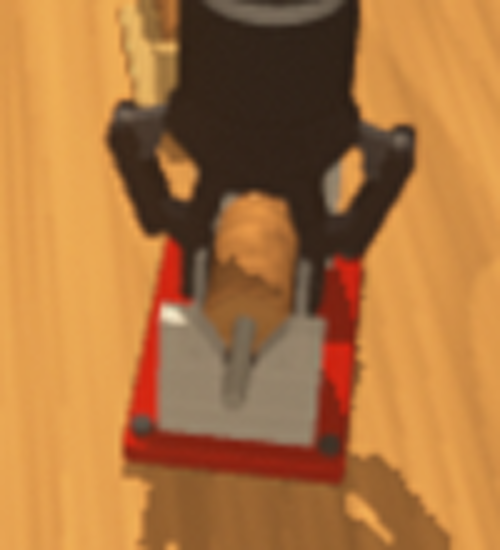

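Both ends bear: there is about 10 N of contact, with almost no moment about the axis that would show one end high, and the height matches home (axle at 50 mm). Releasing.

drive_tool(plan=[[0,0,-0.008,0,0,0,40],[0,0,-0.008,0,0,0,46],[0,0,-0.008,0,0,0,55],[0,0,-0.008,0,0,0,70],[0,0,-0.008,0,0,0,80],[0,0,-0.008,0,0,0,80],[0,0,-0.008,0,0,0,80]], squeeze=20)

```text
clock: 13.52
ee_pos: [0.5449, -0.0136, 0.03]
orientation: [-180.0, -0.0, 77.3]
force: [0.0, 0.5, -1.0]
grip_width: 0.941
gripper_force: 0.0
```

drive_tool(plan=[[0,0,-0.1,0,0,0,80],[0,0,-0.4,0,0,0,80],[0,0,-1,0,0,0,80],[0,0,-1,0,0,0,80]])

```text
clock: 14.02
ee_pos: [0.5477, -0.0137, 0.1142]
orientation: [179.5, -0.1, 77.3]
force: [0.6, 1.3, -0.1]
grip_width: 0.935
gripper_force: 0.0
```

drive_tool(plan=[[0,0,-0.5,0,0,0,80],[0,0,-1,0,0,0,80],[0,0,-1,0,0,0,80]])

```text
clock: 14.4
ee_pos: [0.5465, -0.0137, 0.1928]
orientation: [179.6, -0.1, 77.3]
force: [-0.1, 0.0, 0.1]
grip_width: 0.938
gripper_force: 0.0
```

drive_tool(plan=[[1,-1,-0.5,0,0,0,80],[1,-1,-0.5,0,0,0,80],[1,-1,-0.5,0,0,0,80]])

```text
clock: 14.78
ee_pos: [0.4828, 0.0841, 0.2301]
orientation: [-180.0, -0.0, 77.5]
force: [0.5, -0.6, -1.6]
grip_width: 0.939
gripper_force: 0.0
```

drive_tool(plan=[[1,-1,0,0,0,0,80],[1,-1,0,0,0,0,80],[1,-1,0,0,0,0,80]])

```text
clock: 15.15
ee_pos: [0.4224, 0.1787, 0.2286]
orientation: [-179.9, 0.1, 77.5]
force: [0.3, -0.7, 0.4]
grip_width: 0.936
gripper_force: 0.0
```

Run:
```python
from h import *
s=robot.sense();print(s['clock'],s['ee_pos'],s['force'])
a=cv2.cvtColor(robot.capture('top'),cv2.COLOR_RGB2BGR)[115:205,180:300];b=cv2.cvtColor(robot.capture('side'),cv2.COLOR_RGB2BGR)[145:235,235:315]
cv2.imwrite('pics/p5.png',cv2.resize(np.hstack([a,b]),None,fx=4,fy=4,interpolation=cv2.INTER_CUBIC))
y=np.radians(77.3);ax=np.array([np.cos(y),np.sin(y),0]);c=np.array([.5453,-.0137,.05])
g=lambda uv,o,k:((uv-o+.5)*4-.5+[k,0]).round(0)
P=[c-.088*ax,c+.088*ax]
print(g(proj('top',P),[180,115],0),g(proj('side',P),[235,145],480))
```

```text
15.15 [0.42241695 0.17870484 0.22857273] [ 0.27118636 -0.71856858  0.40058312]
[[401. 217.]
 [ 76. 138.]] [[627. 243.]
 [656.  50.]]
```

View pics/p5.png

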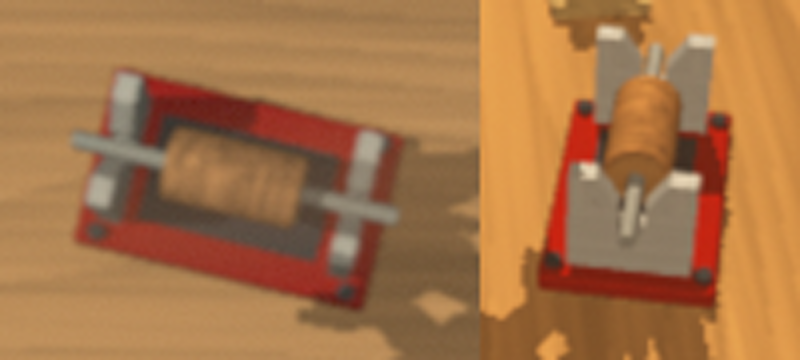

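The drum is seated in both slots. The axle ends are at (74,140) and (398,215) in the top crop, where (76,138) and (401,217) were predicted. In the side crop the near end is at (627,240), where (627,243) was predicted. The arm is clear, so I'm handing in.

```bash
python3 -c "
from bench import robot
print(robot.sign_off())"
```

```text
the job is handed in; nothing more can be done
None
```

The long-axled drum is seated level at the bottom of both slots of the red-based stand and released; the short drum was left untouched in its rest, and I handed the job in at about 15 s.

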